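# Put the carving gouges back in their caddy

## Task

Put the three carving gouges away in the wooden caddy on the bench, each lying flat, right way up, in the pocket that matches its length: shortest gouge in the shortest pocket, longest in the longest. Leave the awl and the bare handle without a blade lying where they are.

Things in the scene. Friction and masses are not known exactly. Their poses are not given: they have to be found in the camera images.
- gouge_short: the short carving gouge, 105 mm long: handle of ash wood, rounded-square, 26 mm wide and 26 mm high, 65 mm long, brass ferrule, then a steel blade flaring to a broad trough-shaped edge 27 mm wide, 13 mm up. It lies flat along its x axis, blade end towards +x, z up; origin at mid-length on its underside. Handle from x = -52.5 to +12.5 mm (first 8 mm slimmer): grip its middle. Under 0.15 kg.
- gouge_medium: the medium carving gouge, 145 mm long: handle of ash wood, rounded-square, 26 mm wide and 26 mm high, 85 mm long, brass ferrule, then a steel blade flaring to a broad trough-shaped edge 27 mm wide, 13 mm up. It lies flat along its x axis, blade end towards +x, z up; origin at mid-length on its underside. Handle from x = -72.5 to +12.5 mm (first 8 mm slimmer): grip its middle. Under 0.15 kg.
- gouge_long: the long carving gouge, 190 mm long: handle of ash wood, rounded-square, 26 mm wide and 26 mm high, 105 mm long, brass ferrule, then a steel blade flaring to a broad trough-shaped edge 27 mm wide, 13 mm up. It lies flat along its x axis, blade end towards +x, z up; origin at mid-length on its underside. Handle from x = -95 to +10 mm (first 8 mm slimmer): grip its middle. Under 0.15 kg.
- pocket_short: fixed pale wood insert 234 x 76 x 9 mm with the short pocket in its middle: 130 mm long (x), 46 mm wide (y), dark floor 3 mm above the origin. Takes the short gouge, blade to either end. Origin: centre of its underside, 6 mm above the bench. Inserts lie side by side, 78 mm apart, in any order, in a dark wood caddy 256 x 254 mm, side rims 16 mm, ends 24 mm above the bench.
- pocket_medium: fixed pale wood insert 234 x 76 x 9 mm with the medium pocket in its middle: 170 mm long (x), 46 mm wide (y), dark floor 3 mm above the origin. Takes the medium gouge, blade to either end. Origin: centre of its underside, 6 mm above the bench. Inserts lie side by side, 78 mm apart, in any order, in a dark wood caddy 256 x 254 mm, side rims 16 mm, ends 24 mm above the bench.
- pocket_long: fixed pale wood insert 234 x 76 x 9 mm with the long pocket in its middle: 215 mm long (x), 46 mm wide (y), dark floor 3 mm above the origin. Takes the long gouge, blade to either end. Origin: centre of its underside, 6 mm above the bench. Inserts lie side by side, 78 mm apart, in any order, in a dark wood caddy 256 x 254 mm, side rims 16 mm, ends 24 mm above the bench.
- awl: look-alike: a marking awl, 145 mm long, handle of ash wood, rounded-square, 26 mm wide and 26 mm high, 85 mm long, brass ferrule and a thin round steel spike 6 mm across instead of a broad blade; it does not belong in the caddy. It lies flat along its x axis, blade end towards +x, z up; origin at mid-length on its underside.
- blank: look-alike: a bare unfinished handle of ash wood, 105 mm long, 26 mm wide and high, without any blade; it does not belong in the caddy. Lies along its x axis; origin at mid-length on its underside. (Beyond tools and caddy, over 0.74 m ahead, stand a carved pot 68 mm and a log 76 mm high.)

How it is judged:
At the end, for the whole second after the job is handed in: Each gouge released, at rest on the floor of the pocket of its own length (within 18 mm of centre, underside under 6.5 mm over the insert's, level to 0.1 rad, along the pocket to 0.25 rad, either way round); awl and bare handle within 20 mm of their starts (horizontal distance between gouge_short and pocket_short below 0.018 m and z of gouge_short in the frame of pocket_short below 0.0065 m and angle between each of gouge_short, gouge_medium, gouge_long's own z axis and vertical below 0.1 rad and angle between the x axis of gouge_short and the x axis of pocket_short, either way round below 0.25 rad and linear speed of each of gouge_short, gouge_medium, gouge_long below 0.02 m/s and contact force between each of gouge_short, gouge_medium, gouge_long and the fingers below 0.1 N and horizontal distance between gouge_medium and pocket_medium below 0.018 m and z of gouge_medium in the frame of pocket_medium below 0.0065 m and angle between the x axis of gouge_medium and the x axis of pocket_medium, either way round below 0.25 rad and horizontal distance between gouge_long and pocket_long below 0.018 m and z of gouge_long in the frame of pocket_long below 0.0065 m and angle between the x axis of gouge_long and the x axis of pocket_long, either way round below 0.25 rad and distance of each of awl, blank from where it was at the start of the episode below 0.02 m); the robot touches nothing.
It fails at once if the awl is shifted by more than 20 mm (distance of awl from where it was at the start of the episode above 0.02 m).
It fails at once if the bare handle is shifted by more than 20 mm (distance of blank from where it was at the start of the episode above 0.02 m).
It also fails if it takes over 88 s, if anything falls off the work surface, if the arm or the gripper's body presses on something with over 40 N, if the wrist force passes 120 N, or if a joint passes its speed limit or range.

## Robot

A 7-joint arm with a two-finger parallel gripper is mounted at the origin on the work surface. World frame = base frame: x ahead of the robot, y to its left, z up, the work surface at z = 0. Lengths are in m, angles in rad, forces in N, time in s.
With the tool pointing down it reaches from about 0.425 to 0.925 m from the base axis. Payload 6.8 kg.
Tool frame: the origin (TCP) lies at the very end of the fingers, on their centre line; the grasp point (between the pads) lies 19 mm behind it; z points along the fingers, y is the line along which they close (so a half turn about z gives the same grasp; the last joint's range is limited). The gripper opens to 85 mm and grips with 20 to 120 N. Pads are 22 mm wide; open, the fingers measure 114 mm over their backs; the gripper's body (76 mm by 85 mm) begins 54 mm behind the grasp point. The pads swing forward as they close: fully open they stand 13 mm farther back than shut.
Start: joints at [-1.303, 0.477, 0.022, 1.555, -0.011, 1.109, -0.083], TCP at [0.248, 0.628, 0.199] pointing down, gripper open.
Joint ranges: [-2.96, 2.96], [-0.34, 2.1], [-1.41, 1.46], [0.24, 2.44], [-1.37, 4.51], [0.17, 1.92], [-2.96, 2.96]. Speed limits (rad/s): [2.39, 2.39, 3.14, 3.14, 3.14, 3.14, 3.14].

## Interface

Orientations are given as a unit quaternion [w, x, y, z].
In Python, from station import monitor, eyes, bot gives the robot as it stands.
- The arm moves only by the shell command python3 -m creep 'ROWS' [FORCE]. ROWS is a JSON list that holds a single list of rows (three levels of brackets), with 1 to 20 rows, each of 5 numbers: dx, dy, dz in normalised numbers (1 is 250 mm), then a turn about the tool's z in shares of 2 rad (1.0 is 2 rad), then the opening from 0.0 (shut) to 1.0 (fully open); each row shifts and turns the commanded pose from where the row before left it, along the tool's axes as they then stand; what a row does not reach is not made up. A row lasts 1/10 s, in which the tool goes at most 0.05 m and 0.15 rad, less where a joint would pass 70% of its speed; a pose out of reach is approached as far as the arm can. The fingers move at their own pace and stop on an object; FORCE is the grip in N (left out, the last holds). Time passes only in rows, so rows that do not move let the fingers close. It prints the time, the measured TCP pose, the force, the opening and the grip force at its end. No shift or turn number may pass 1 either way. Input that does not fit is refused with a message, and nothing moves.
- monitor.get_obs(): the state, without advancing time (a new reading comes with each control period).
- eyes.read_camera(name): name is "side" or "top"; returns the picture (384x512x3 uint8, blue, green, red); there is no depth.
- eyes.camera_info(name): a dict with "vertical_fov" (degrees; the focal length in pixels is half the picture's height over the tangent of half this angle, whatever the lens; pixels are square), "cx", "cy" (the principal point, pixels), "view" (4x4, takes a point from world to camera coordinates). Camera axes: x right, y up, looking along -z (the intrinsics and any distortion apply to the point x, -y, -z); pixel columns grow to the right and rows downward; lengths in m; the calibration is good to about 2 mm. A picture is of the moment at which its call begins. camera_info takes no time and is no camera call.
- bot.hand_in(): hands the job in; it is judged then, once.
The state is a dict: "t": time; "q": joint angles; "joint_vel": joint speeds; "joint_torque": joint torques, N m; "eef_pos": TCP position; "tool_rot": TCP orientation; "contact_force": force on the tool from outside, world axes, zero at the start; "torque": the same for the moment, N m; "gripper_width": opening from 0.0 (shut) to 1.0 (fully open); "grasp_force": force on a finger pad.
Only numpy, scipy, OpenCV 4.12 (cv2) and the standard library are available. Lean on these libraries where they do the work, as an engineer would, in place of code of your own. Each camera call takes 0.05 s, during which the arm holds its last target. There are 200 camera calls.

## Working session

There is one attempt and no reset: what is moved stays moved. The work goes in short steps, Python scripts to look and compute and a shell command to move; the robot and the scene stay as the last step left them, time stands still between calls to the robot, and variables do not carry over. Pictures are saved under pics/ and viewed, at most 14 in all, crops included, and the job is handed in when it is done.

```bash
ls; mkdir -p pics
python3 - <<'E'
from station import monitor, eyes, bot
import cv2
for n in("top","side"):
    print(n,eyes.camera_info(n)); cv2.imwrite(f"pics/{n}0.png",eyes.read_camera(n))
print(monitor.get_obs())
E
```

```text
pics
top {'vertical_fov': 57.89685642789226, 'cx': 251.1701883057365, 'cy': 192.74884339856825, 'view': array([[ 0.02318613, -0.99969717, -0.00824437,  0.01590047],
       [ 0.99630955,  0.02242429,  0.08285184, -0.55942831],
       [-0.08264188, -0.01013496,  0.99652777, -0.84988456],
       [ 0.        ,  0.        ,  0.        ,  1.        ]])}
side {'vertical_fov': 57.53592339654265, 'cx': 248.38511817531534, 'cy': 192.7185365842227, 'view': array([[ 0.91385805, -0.40601084, -0.00431944, -0.50172339],
       [ 0.23246931,  0.5144658 ,  0.82539866, -0.19133287],
       [-0.3328986 , -0.75530135,  0.56453378, -0.7590284 ],
       [ 0.        ,  0.        ,  0.        ,  1.        ]])}
{'t': 0.1, 'q': array([-1.30311441,  0.47773465,  0.02234774,  1.55636007, -0.01150487,
        1.10928273, -0.08306259]), 'joint_vel': array([-8.69726558e-04, -1.08732492e-03,  8.03080267e-04, -1.79142292e-03,
       -1.53826961e-03,  9.37214820e-05,  1.93082219e-04]), 'joint_torque': array([ 5.12233033e-03, -5.97758460e+01,  1.61438964e+00, -2.81952703e+01,
        1.30290713e-02,  5.09930847e-03,  3.03557022e-05]), 'eef_pos': array([0.24752498, 0.62734638, 0.19830837]), 'tool_rot': array([-9.58764982e-05,  1.86762437e-01,  9.82404757e-01, -8.22723038e-04]), 'contact_force': array([-0.30404867, -1.09161783,  0.26341628]), 'torque': array([ 0.03250817,  0.00286013, -0.01972163]), 'grasp_force': 0.0, 'gripper_width': 1.001448520321871}
```

View pics/top0.png

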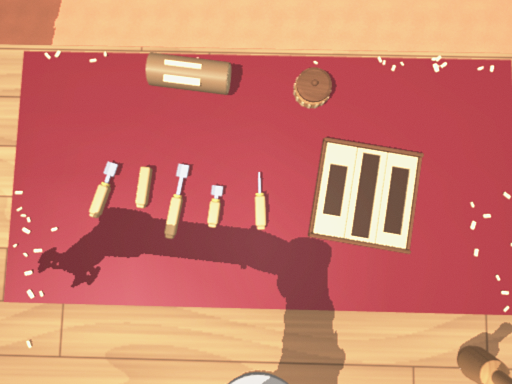

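View pics/side0.png

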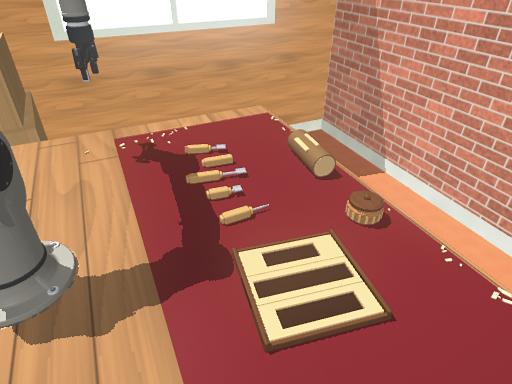

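Top view: left to right the medium gouge (105,190), blank (144,187), long gouge (177,200), short gouge (215,206) and awl (260,202). The caddy pockets are short (335,190), long (366,196) and medium (397,200). The side view agrees with this.

```bash
cat > h.py <<'E'
import numpy as np, cv2
from station import monitor, eyes, bot
def cam(n):
    i=eyes.camera_info(n); f=192/np.tan(np.radians(i["vertical_fov"])/2); return f,i["cx"],i["cy"],np.array(i["view"])
def back(n,uv,z):
    f,cx,cy,V=cam(n); uv=np.atleast_2d(uv).astype(float)
    d=np.c_[(uv[:,0]-cx)/f,-(uv[:,1]-cy)/f,-np.ones(len(uv))]@V[:3,:3]
    o=-V[:3,:3].T@V[:3,3]; return (o+d*((z-o[2])/d[:,2])[:,None])[:,:2]
def proj(n,P):
    f,cx,cy,V=cam(n); p=np.atleast_2d(P)@V[:3,:3].T+V[:3,3]
    return np.c_[cx-f*p[:,0]/p[:,2],cy+f*p[:,1]/p[:,2]]
def rect(n,mask,z):   # centre, long axis dir, size of a mask's min-area rectangle on plane z
    ys,xs=np.nonzero(mask); w=back(n,np.c_[xs,ys],z)
    c,s,a=cv2.minAreaRect((w*1000).astype(np.float32))
    if s[0]<s[1]: a+=90; s=s[::-1]
    return np.array(c)/1000,np.array(s),(a+90)%180-90
def comps(m,lo):
    k,L,S,C=cv2.connectedComponentsWithStats(m.astype(np.uint8))
    return [(L==i,S[i],C[i]) for i in range(1,k) if S[i][4]>lo]
E
python3 - <<'E'
from h import *
im=cv2.imread("pics/top0.png"); hsv=cv2.cvtColor(im,cv2.COLOR_BGR2HSV)
H,S,V=[hsv[...,i].astype(int) for i in range(3)]
red=((H>165)|(H<6))&(S>150)
m=~red; m[:100]=0; m[260:]=0; m[:,:60]=0; m[:,440:]=0
for M,s,c in comps(m,60):
    big=s[4]>3000
    print(s,c.round(1),*rect("top",M,.02 if big else .015))
    if not big:
        h=M&(H>10)&(H<40)&(S>90); print("   handle",h.sum(),*rect("top",h,.02))
wood=(V>170)&(S<120)&(np.arange(512)>300); wood[:100]=0;wood[260:]=0
dark=(V<95)
box=np.zeros_like(dark); box[142:248,318:415]=1
for M,s,c in comps(dark&box,150):
    print("dark",s,c.round(1),*rect("top",M,.009))
print(hsv[190,335],hsv[190,345],hsv[240,335])
for M,s,c in comps(wood&box,300): print("pale",s,*rect("top",M,.015))
E
```

```text
[295 100  33  10 216] [310.9 103.3] [ 0.79244427 -0.12098471] [82.88968658 23.90130424] -88.84061753749847
   handle 165 [ 0.79331354 -0.11885542] [74.67503357 18.49403572] -88.84061479568481
[   60   137   364   123 31300] [247.3 210.7] [0.54729315 0.05305496] [921.92437744 307.85916138] -88.6212786436081
[ 10 100 117] [ 31  23 250] [ 11 132 180]
pale [ 318  142   97  106 5304] [ 0.56215308 -0.2604303 ] [237.01922607 236.83329773] -8.387947082519531
```

Run:
```python
from h import *
im=cv2.imread("pics/top0.png").astype(int); B,G,R=[im[...,i] for i in range(3)]
print(im[130,130],im[230,150],im[190,335],im[225,174],im[168,183],im[170,340])
m=(G>R*0.35+10)&(G>45); m[:110]=0; m[250:]=0; m[:,:75]=0; m[:,290:]=0
for M,s,c in comps(m,60):
    print(s,c.round(1),*rect("top",M,.014)); 
    h=M&(G>B*1.25)
    print("   handle",h.sum(),*rect("top",h,.02)); b=M&~h; print("   rest",b.sum(),back("top",np.argwhere(b)[:,::-1].mean(0),.008) if b.any() else 0)
d=(R<110)&(G>15); d[:145]=0; d[245:]=0;d[:,:318]=0;d[:,414:]=0
for M,s,c in comps(d,100): print("dark",s,c.round(1),*rect("top",M,.015))
o=cv2.resize(im[100:260,70:430].astype(np.uint8),None,fx=2.2,fy=2.2,interpolation=2); cv2.imwrite("pics/z.png",o)
```

```text
[ 85  76 196] [ 64  59 129] [ 71  86 117] [138 195 234] [246 244 244] [ 68  83 115]
[   75   133   215   117 19909] [188.6 201.1] [0.56197034 0.20616885] [549.00012207 296.20593262] -88.6345843076706
   handle 2031 [0.51953064 0.20956589] [442.22744751 163.86077881] 78.76158905029297
   rest 17878 [[0.53604738 0.18305755]]
dark [363 154  16  23 118] [371.4 162. ] [ 0.6375921 -0.2715191] [51.86032104 36.25656128] -8.372329711914062
dark [385 168  23  65 460] [397.8 194.4] [ 0.54945526 -0.33748135] [161.09155273  37.27889252] -8.132255554199219
```

View pics/z.png

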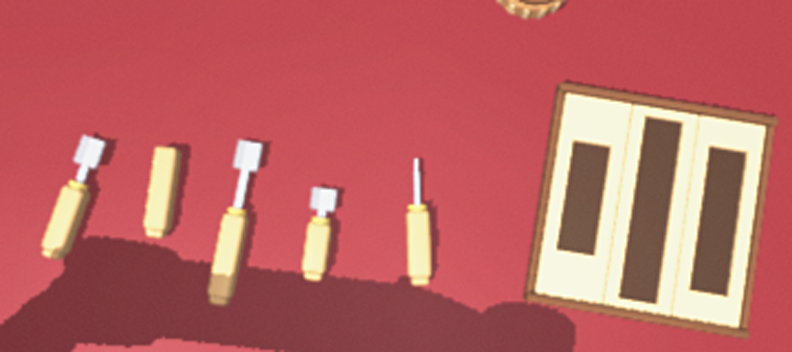

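The crop confirms the layout: blades are up (away from the robot), and the pale inserts carry short, long and medium pockets from left to right. Next I'll fix the threshold (G/R ratio).

```bash
cat >> h.py <<'E'
def masks(im):
    B,G,R=[im[...,i].astype(int) for i in range(3)]
    return G>.6*R, (R>G*1.0)&(G>.6*R)&(G>1.2*B)
E
python3 - <<'E'
from h import *
im=cv2.imread("pics/top0.png"); B,G,R=[im[...,i].astype(int) for i in range(3)]
m,hm=masks(im); w=np.zeros_like(m); w[110:250,75:290]=1
for M,s,c in comps(m&w,60):
    print(s,*rect("top",M,.014)); h=M&hm
    print("   handle",h.sum(),*rect("top",h,.018))
w[:]=0; w[120:260,295:435]=1
for M,s,c in comps(m&w,1000):
    print("caddy",s,*rect("top",M,.018))
    p=M&(R>150)&(G>.85*R)
    for P,s,c in comps(p,500): print("pale",s,*rect("top",P,.015))
    w2=np.zeros_like(m); w2[148:242,322:412]=1
    for P,s,c in comps(M&(R<140)&w2,150): print("pocket",s,*rect("top",P,.012))
E
```

```text
[ 89 161  30  57 688] [0.56002399 0.40734558] [148.40577698  35.52609253] -16.91632080078125
   handle 474 [0.53350391 0.41354727] [92.98825836 35.36450195] -16.91632843017578
[164 163  26  76 800] [0.535617   0.21904492] [193.85832214  31.92727661] -9.075782775878906
   handle 526 [0.49575793 0.22472214] [112.6180191   31.28586769] -9.073188781738281
[135 166  18  42 524] [0.56894073 0.30472763] [106.22610474  33.42824173] -5.41552734375
   handle 515 [0.56858417 0.30361151] [105.742836    32.91472244] -5.4136199951171875
[254 172  13  58 470] [0.54085687 0.00689001] [145.21827698  28.03777313] 3.4876596927642822
   handle 386 [0.51495746 0.00545407] [93.16424561 27.7730999 ] 3.4876575469970703
[207 185  17  43 474] [0.52409448 0.12045453] [108.99700928  31.67423058] -5.453269958496094
   handle 318 [0.50689569 0.12254826] [73.62378693 29.33502007] -6.235725402832031
caddy [  308   138   115   116 10199] [ 0.56261743 -0.25975247] [256.55328369 254.95751953] -8.384986877441406
pale [ 313  142  105  107 5044] [ 0.56161554 -0.26055664] [235.30079651 234.06689453] -8.433525085449219
pocket [ 352  154   27   84 1313] [ 0.56109357 -0.26103418] [210.32537842  40.23338318] -8.381645202636719
pocket [324 165  23  51 780] [ 0.57280585 -0.18372794] [125.07827759  40.64017487] -8.454238891601562
pocket [ 384  167   24   67 1031] [ 0.54992523 -0.33837933] [165.39857483  39.84981537] -8.429344177246094
```

```bash
cat >> h.py <<'E'
from scipy.spatial.transform import Rotation as Ro
def plan(x,y,z,th):   # th: object axis, deg. Prints turn first, then shift in the turned tool's axes
    o=monitor.get_obs(); q=o["tool_rot"]; R=Ro.from_quat(np.r_[q[1:],q[0]]).as_matrix()
    a=np.degrees(np.arctan2(R[1,1],R[0,1])); d=(th+90-a+90)%180-90
    t=-np.radians(d); R2=R@Ro.from_rotvec([0,0,t]).as_matrix()
    print("turn %.3f"%t,"shift",(R2.T@(np.array([x,y,z])-o["eef_pos"])).round(4),"pos",o["eef_pos"].round(4),"tilt %.3f"%np.arccos(-R[2,2]),"t %.1f w %.2f g %.1f"%(o["t"],o["gripper_width"],o["grasp_force"]),"F",o["contact_force"].round(1))
E
python3 -c "
from h import *
plan(.5045,.1223,.10,-5.8)"
```

```text
turn -0.275 shift [-0.3067 -0.4763  0.099 ] pos [0.2475 0.6273 0.1983] tilt 0.002 t 0.1 w 1.00 g 0.0 F [-0.3 -1.1  0.3]
```

The manual's scale: shifts go in shares of 250 mm and turns go in shares of 2 rad. Converting my numbers, 0.05 m / 0.25 = 0.2, 0.049 m / 0.25 = 0.196, -0.138 rad / 2 = -0.069.

```bash
python3 -m creep '[[[0, 0, 0, -0.069, 1], [0, 0, 0, -0.0685, 1], [-0.076, -0.12, 0, 0, 0.7], [-0.076, -0.12, 0, 0, 0.7], [-0.076, -0.12, 0, 0, 0.7], [-0.076, -0.12, 0, 0, 0.7], [-0.076, -0.12, 0, 0, 0.7], [-0.076, -0.12, 0, 0, 0.7], [-0.076, -0.12, 0, 0, 0.7], [-0.076, -0.12, 0, 0, 0.7], [-0.076, -0.12, 0, 0, 0.7], [-0.076, -0.12, 0, 0, 0.7], [-0.076, -0.12, 0, 0, 0.7], [-0.076, -0.12, 0, 0, 0.7], [-0.076, -0.12, 0, 0, 0.7], [-0.076, -0.12, 0, 0, 0.7], [-0.076, -0.12, 0.2, 0, 0.7], [-0.088, -0.104, 0.196, 0, 0.7], [0, 0, 0, 0, 0.7], [0, 0, 0, 0, 0.7]]]' 40; python3 -c "
from h import *
plan(.5045,.1223,.008,-5.8)"
```

```text
t: 2.1
eef_pos: [0.4985, 0.1332, 0.1165]
tool_rot: [-0.001, 0.051, 0.999, -0.001]
contact_force: [0.2, 0.4, 1.2]
gripper_width: 0.702
grasp_force: 0.0
turn -0.001 shift [-0.0073 -0.01    0.1085] pos [0.4985 0.1332 0.1165] tilt 0.003 t 2.1 w 0.70 g 0.0 F [0.2 0.4 1.2]
```

Converted, 0.03 m / 0.25 = 0.12, 0.02 m / 0.25 = 0.08.

```bash
python3 -m creep '[[[-0.0292, -0.04, 0.04, 0, 0.7], [0, 0, 0.12, 0, 0.7], [0, 0, 0.12, 0, 0.7], [0, 0, 0.08, 0, 0.7], [0, 0, 0.04, 0, 0.7], [0, 0, 0, 0, 0.7], [0, 0, 0, 0, 0.7]]]'; python3 -c "
from h import *
cv2.imwrite('pics/s1.png',cv2.resize(eyes.read_camera('side')[80:260,120:330],None,fx=3,fy=3))
cv2.imwrite('pics/t1.png',eyes.read_camera('top'))
plan(.5045,.1223,.008,-5.8)"
```

```text
t: 2.8
eef_pos: [0.5063, 0.1241, 0.0186]
tool_rot: [0.001, 0.05, 0.999, 0.001]
contact_force: [-0.2, 0.4, 0.1]
gripper_width: 0.699
grasp_force: 0.0
turn 0.001 shift [ 0.0019 -0.0018  0.0108] pos [0.5066 0.1239 0.0188] tilt 0.003 t 2.9 w 0.70 g 0.0 F [ 0.2 -1.1 -0.7]
```

View pics/s1.png

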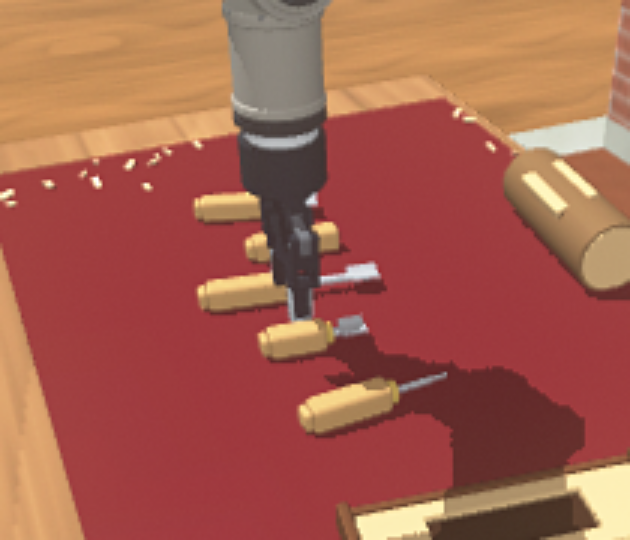

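Run:
```python
from h import *
o=monitor.get_obs(); p=o["eef_pos"]
for P in (p,p+[0,.03,.005],p+[0,-.03,.005],[.5045,.1223,.026],[.4936,.2257,.026],[.495,.12,0]):
    print(np.round(P,3),((proj("side",P)-[120,80])*3).round(0), proj("top",P).round(0))
im=cv2.imread("pics/t1.png"); cv2.imwrite("pics/t1c.png",cv2.resize(im[130:280,140:300],None,fx=4,fy=4))
```

```text
[0.507 0.124 0.019] [[293. 332.]] [[213. 213.]]
[0.507 0.154 0.024] [[282. 312.]] [[201. 212.]]
[0.507 0.094 0.024] [[303. 344.]] [[225. 213.]]
[0.504 0.122 0.026] [[291. 327.]] [[213. 214.]]
[0.494 0.226 0.026] [[247. 279.]] [[172. 217.]]
[0.495 0.12  0.   ] [[284. 353.]] [[215. 217.]]
```

View pics/t1c.png

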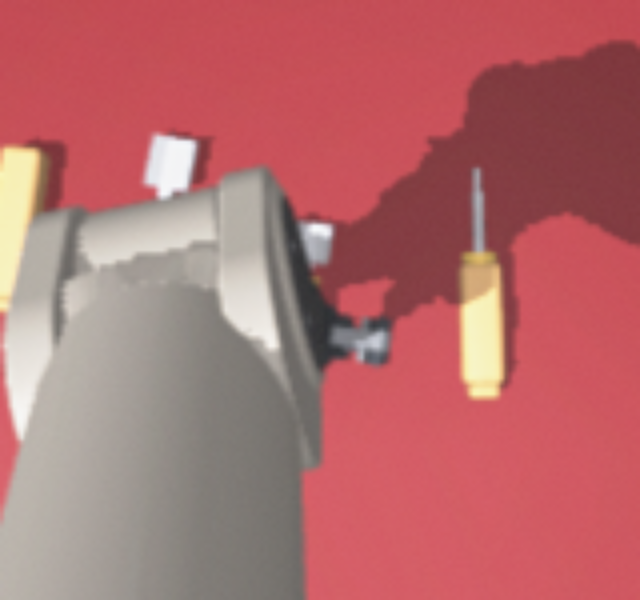

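Both fingers straddle the short handle: near tip at crop (300,320), far one at about (285,285). They are still above the handle, because the partly open fingers sit back. Next I'll descend and close.

Converted, 0.007 m / 0.25 = 0.028, 0.005 m / 0.25 = 0.02.

```bash
python3 -m creep '[[[0.004, -0.004, 0.028, 0, 0.7], [0.004, -0.004, 0.02, 0, 0.7], [0, 0, 0, 0, 0.5], [0, 0, 0, 0, 0.3], [0, 0, 0, 0, 0.2], [0, 0, 0, 0, 0.1], [0, 0, 0, 0, 0], [0, 0, 0, 0, 0], [0, 0, 0, 0, 0], [0, 0, 0, 0, 0]]]' 40; python3 -c "
from h import *
cv2.imwrite('pics/s2.png',cv2.resize(eyes.read_camera('side')[130:230,170:290],None,fx=5,fy=5,interpolation=2))
plan(.5045,.1223,.008,-5.8)"
```

```text
t: 3.9
eef_pos: [0.5033, 0.1214, 0.0054]
tool_rot: [0.0, 0.05, 0.999, 0.0]
contact_force: [0.9, -0.0, 0.0]
gripper_width: 0.003
grasp_force: 0.0
turn 0.000 shift [-0.0011  0.001  -0.0026] pos [0.5033 0.1214 0.0054] tilt 0.000 t 4.0 w -0.00 g 0.0 F [-0.1  0.2 -0.2]
```

View pics/s2.png

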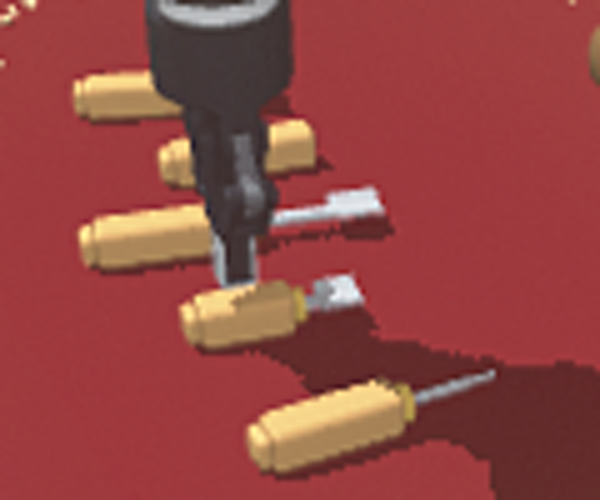

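The fingers closed on nothing. In the picture the closed tips at crop (237,283) appear about 11 px above where the reported TCP projects. So the real fingers are higher, or farther in y, than reported. A top view from here and a triangulation should separate the two.

Run:
```python
from h import *
im=eyes.read_camera('top'); cv2.imwrite('pics/t2.png',im)
cv2.imwrite("pics/t2c.png",cv2.resize(im[150:260,160:280],None,fx=5,fy=5,interpolation=2))
p=monitor.get_obs()["eef_pos"]; print(proj("side",p),(proj("top",p)-[160,150])*5)
for y,z in((.1214,.03),(.1214,.04),(.16,.005),(.16,.03)):
    P=[p[0],y,z]; print(y,z,(proj("side",P)-[170,130])*5,(proj("top",P)-[160,150])*5)
```

```text
[[216.99927207 195.28389464]] [[272.33071987 321.01918177]]
0.1214 0.03 [[232.62660794 291.10052653]] [[266.68435872 319.96594858]]
0.1214 0.04 [[231.64755327 276.47786651]] [[264.3062198  319.52105985]]
0.16 0.005 [[213.17219796 293.3321051 ]] [[197.06702966 319.29568525]]
0.16 0.03 [[210.54077381 258.04056136]] [[189.18376066 318.17746285]]
```

View pics/t2c.png

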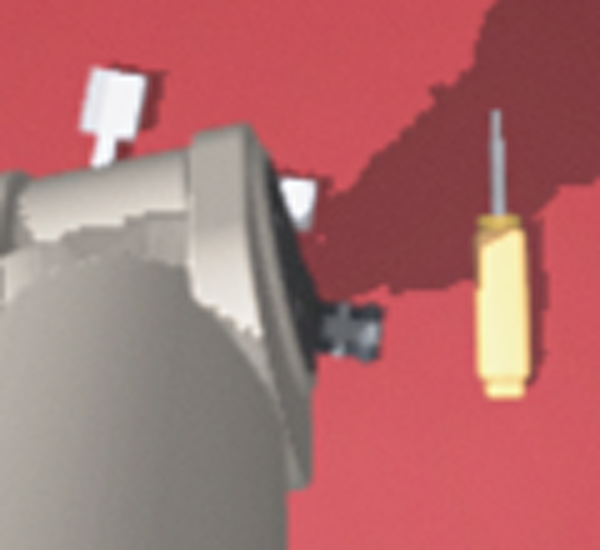

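The side view matches closed tips directly over the handle at z≈0.033 while 0.005 is reported, so the reading looks about 28 mm low. I'll probe gently to confirm.

Converted, 0.002 m / 0.25 = 0.008.

```bash
python3 -m creep '[[[0, 0, 0.008, 0, 0], [0, 0, 0.008, 0, 0], [0, 0, 0, 0, 0]]]'|grep -E "pos|contact_f"; python3 -m creep '[[[0, 0, 0.008, 0, 0], [0, 0, 0, 0, 0]]]' |grep -E "pos|contact_f"
```

```text
eef_pos: [0.503, 0.1213, 0.001]
contact_force: [0.6, 0.4, 0.2]
eef_pos: [0.5031, 0.1213, -0.0009]
contact_force: [-0.5, -0.0, -0.1]
```

Converted, 0.002 m / 0.25 = 0.008.

```bash
for i in 1 2 3 ; do echo; done; python3 -m creep '[[[0, 0, 0.008, 0, 0], [0, 0, 0, 0, 0]]]'|grep -E "pos|contact_f"; python3 -m creep '[[[0, 0, 0.008, 0, 0], [0, 0, 0, 0, 0]]]' |grep -E "pos|contact_f"
```

```text
eef_pos: [0.5031, 0.1214, -0.0028]
contact_force: [-0.3, 0.7, 0.4]
eef_pos: [0.5031, 0.1214, -0.0048]
contact_force: [-1.2, 1.6, -1.5]
```

Converted, 0.001 m / 0.25 = 0.004.

```bash
python3 -m creep '[[[0, 0, 0.004, 0, 0], [0, 0, 0, 0, 0], [0, 0, 0, 0, 0]]]'|grep -E "pos|contact_f"; python3 -m creep '[[[0, 0, 0.004, 0, 0], [0, 0, 0, 0, 0]]]' |grep -E "pos|contact_f"
```

```text
eef_pos: [0.5033, 0.1214, -0.0056]
contact_force: [0.1, -0.2, -0.4]
eef_pos: [0.5034, 0.1214, -0.006]
contact_force: [-2.8, -1.4, 8.5]
```

Contact came at reading -0.006 on the 26 mm high handle, so real tip z = reading + 0.032. Next: lift, open, descend to reading -0.025, and grip.

Converted, -0.03 m / 0.25 = -0.12, 0.02 m / 0.25 = 0.08.

```bash
python3 -m creep '[[[0, 0, -0.12, 0, 0], [0, 0, -0.06, 0, 0.3], [0, 0, 0, 0, 0.7], [0, 0, 0, 0, 0.7], [0, 0, 0, 0, 0.7], [-0.004, 0.004, 0.08, 0, 0.7], [0, 0, 0.08, 0, 0.7], [0, 0, 0.06, 0, 0.7], [0, 0, 0.036, 0, 0.7], [0, 0, 0, 0, 0.7], [0, 0, 0, 0, 0.7]]]'; python3 -m creep '[[[0, 0, 0, 0, 0.4], [0, 0, 0, 0, 0.2], [0, 0, 0, 0, 0], [0, 0, 0, 0, 0], [0, 0, 0, 0, 0], [0, 0, 0, 0, 0], [0, 0, 0, 0, 0]]]' 40
```

```text
t: 6.5
eef_pos: [0.5043, 0.1222, -0.0257]
tool_rot: [-0.0, 0.05, 0.999, -0.0]
contact_force: [-0.4, -0.5, 0.3]
gripper_width: 0.699
grasp_force: 0.0
t: 7.2
eef_pos: [0.505, 0.1226, -0.0248]
tool_rot: [0.001, 0.05, 0.999, 0.0]
contact_force: [-0.1, 0.3, 5.5]
gripper_width: 0.293
grasp_force: 40.5
```

Converted, -0.03 m / 0.25 = -0.12, -0.02 m / 0.25 = -0.08.

```bash
python3 -m creep '[[[0, 0, -0.04, 0, 0], [0, 0, -0.08, 0, 0], [0, 0, -0.12, 0, 0], [0, 0, -0.12, 0, 0], [0, 0, 0, 0, 0], [0, 0, 0, 0, 0]]]'; python3 -c "
from h import *
plan(.5539,-.1809,.065,-8.4)"
```

```text
t: 7.8
eef_pos: [0.5047, 0.1225, 0.0653]
tool_rot: [0.001, 0.05, 0.999, 0.0]
contact_force: [0.5, 0.8, -1.2]
gripper_width: 0.293
grasp_force: 39.7
turn 0.046 shift [-9.30e-02 -2.93e-01  1.00e-04] pos [0.5047 0.1225 0.0653] tilt 0.002 t 7.8 w 0.29 g 39.7 F [ 0.5  0.8 -1.2]
```

Converted, -0.0293 m / 0.25 = -0.1172, -0.0093 m / 0.25 = -0.0372, 0.046 rad / 2 = 0.023.

```bash
python3 -m creep '[[[0, 0, 0, 0.023, 0], [-0.0372, -0.1172, 0, 0, 0], [-0.0372, -0.1172, 0, 0, 0], [-0.0372, -0.1172, 0, 0, 0], [-0.0372, -0.1172, 0, 0, 0], [-0.0372, -0.1172, 0, 0, 0], [-0.0372, -0.1172, 0, 0, 0], [-0.0372, -0.1172, 0, 0, 0], [-0.0372, -0.1172, 0, 0, 0], [-0.0372, -0.1172, 0, 0, 0], [-0.0372, -0.1172, 0, 0, 0], [0, 0, 0, 0, 0], [0, 0, 0, 0, 0], [0, 0, 0, 0, 0]]]'; python3 -c "
from h import *
plan(.5539,-.1809,-.014,-8.4)
cv2.imwrite('pics/s3.png',eyes.read_camera('side')[80:380,130:430].repeat(2,0).repeat(2,1))"
```

```text
t: 9.2
eef_pos: [0.5528, -0.1796, 0.0634]
tool_rot: [-0.001, 0.073, 0.997, 0.001]
contact_force: [-0.5, 0.3, -0.4]
gripper_width: 0.294
grasp_force: 39.6
turn 0.001 shift [-0.0014 -0.0012  0.0774] pos [ 0.5528 -0.1796  0.0634] tilt 0.002 t 9.2 w 0.29 g 39.6 F [-0.5  0.3 -0.4]
```

View pics/s3.png

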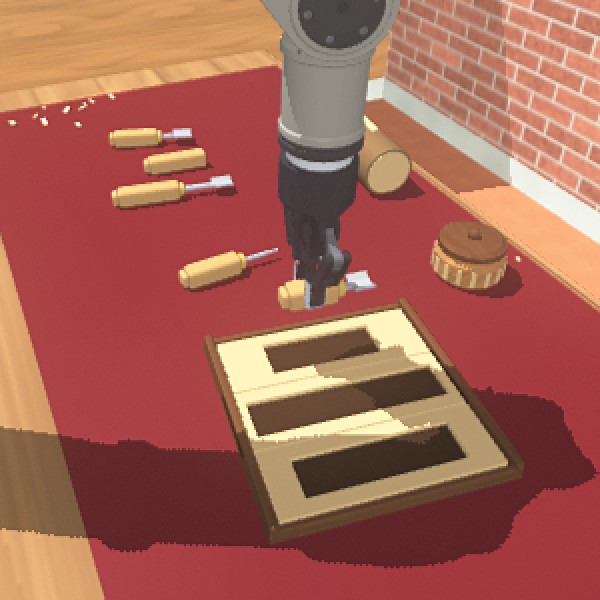

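The short gouge is held level at (325,293), above the short pocket at (320,350). Next I'll lower it.

Converted, 0.02 m / 0.25 = 0.08, 0.01 m / 0.25 = 0.04.

```bash
python3 -m creep '[[[-0.0056, -0.0048, 0.08, 0, 0], [0, 0, 0.08, 0, 0], [0, 0, 0.08, 0, 0], [0, 0, 0.04, 0, 0], [0, 0, 0.016, 0, 0], [0, 0, 0, 0, 0], [0, 0, 0, 0, 0]]]'; python3 -m creep '[[[0, 0, 0.012, 0, 0], [0, 0, 0, 0, 0], [0, 0, 0, 0, 0]]]'
```

```text
t: 9.95
eef_pos: [0.5554, -0.1825, -0.0089]
tool_rot: [0.001, 0.073, 0.997, -0.0]
contact_force: [0.1, -0.2, -0.2]
gripper_width: 0.293
grasp_force: 39.6
t: 10.25
eef_pos: [0.5548, -0.1826, -0.0124]
tool_rot: [0.0, 0.073, 0.997, -0.0]
contact_force: [0.5, -0.1, -0.7]
gripper_width: 0.29
grasp_force: 39.6
```

Converted, 0.002 m / 0.25 = 0.008, 0.001 m / 0.25 = 0.004.

```bash
python3 -m creep '[[[0, 0.004, 0.008, 0, 0], [0, 0, 0, 0, 0], [0, 0, 0, 0, 0]]]'|grep -E "pos|contact_f"; python3 -m creep '[[[0, 0, 0, 0, 0.32], [0, 0, 0, 0, 0.36], [0, 0, 0, 0, 0.42], [0, 0, 0, 0, 0.5], [0, 0, 0, 0, 0.5], [0, 0, -0.12, 0, 0.6], [0, 0, -0.16, 0, 0.7], [0, 0, -0.16, 0, 0.7], [0, 0, 0, 0, 0.7], [0, 0, 0, 0, 0.7]]]'; python3 -c "
from h import *
plan(.4936,.2257,.09,-9.1)"
```

```text
eef_pos: [0.5548, -0.1815, -0.0147]
contact_force: [0.1, 0.2, -0.6]
t: 11.55
eef_pos: [0.5555, -0.1817, 0.0963]
tool_rot: [0.001, 0.073, 0.997, -0.0]
contact_force: [-0.2, -0.4, -0.5]
gripper_width: 0.697
grasp_force: 0.0
turn 0.012 shift [0.1256 0.3925 0.0061] pos [ 0.5555 -0.1817  0.0963] tilt 0.002 t 11.6 w 0.70 g 0.0 F [-0.2 -0.4 -0.5]
```

Converted, 0.0302 m / 0.25 = 0.1208, 0.0097 m / 0.25 = 0.0388, 0.012 rad / 2 = 0.006.

```bash
python3 -m creep '[[[0, 0, 0, 0.006, 0.7], [0.0388, 0.1208, 0, 0, 0.7], [0.0388, 0.1208, 0, 0, 0.7], [0.0388, 0.1208, 0, 0, 0.7], [0.0388, 0.1208, 0, 0, 0.7], [0.0388, 0.1208, 0, 0, 0.7], [0.0388, 0.1208, 0, 0, 0.7], [0.0388, 0.1208, 0, 0, 0.7], [0.0388, 0.1208, 0, 0, 0.7], [0.0388, 0.1208, 0, 0, 0.7], [0.0388, 0.1208, 0, 0, 0.7], [0.0388, 0.1208, 0, 0, 0.7], [0.0388, 0.1208, 0, 0, 0.7], [0.0388, 0.1208, 0, 0, 0.7], [0, 0, 0, 0, 0.7], [0, 0, 0, 0, 0.7]]]' >/dev/null
cat > look.py <<'E'
from h import *
import sys
im=eyes.read_camera("top"); cv2.imwrite(f"pics/{sys.argv[1]}.png",im); m,hm=masks(im); B,G,R=[im[...,i].astype(int) for i in range(3)]
w=np.zeros_like(m); w[150:240,322:414]=1
for M,s,c in comps(hm&w&(R>150)&(B<.75*R),60): print("handle in caddy",s,*rect("top",M,.030))
w[:]=0; w[110:250,75:290]=1
for M,s,c in comps(m&w,60): print(s,*rect("top",M,.014))
E
python3 look.py t3; python3 -c "
from h import *
plan(.4936,.2257,-.022,-9.1)"
```

```text
handle in caddy [ 322  150   68   90 1869] [ 0.56030914 -0.23029047] [221.41448975 164.84788513] 0.36162349581718445
handle in caddy [381 150  33   7 104] [ 0.67072418 -0.33589438] [80.66051483 11.91978836] 81.94933319091797
handle in caddy [392 166  18  69 128] [ 0.54900214 -0.34266089] [169.17149353  42.35167313] -0.59027099609375
handle in caddy [330 181  13  29 286] [ 0.55787872 -0.18207469] [71.95243073 26.17935371] -7.431465148925781
handle in caddy [407 189   7  51 127] [ 0.51425885 -0.36937894] [125.01744843   9.6913538 ] -8.360458374023438
[  75  161  115   89 6788] [0.52282837 0.33294009] [291.51919556 223.98565674] -88.63458752632141
[254 172  13  58 463] [0.54085687 0.00689001] [145.21827698  28.03777313] 3.4876596927642822
turn -0.000 shift [-0.0018  0.0013  0.1162] pos [0.4918 0.2249 0.0942] tilt 0.003 t 13.2 w 0.70 g 0.0 F [ 0.2 -1.   0.4]
```

The short gouge lies about 5 mm from the pocket centre, which is within tolerance, and the awl is unmoved. Now the long gouge.

Converted, 0.03 m / 0.25 = 0.12, 0.018 m / 0.25 = 0.072.

```bash
python3 -m creep '[[[-0.0072, 0.0052, 0.12, 0, 0.7], [0, 0, 0.12, 0, 0.7], [0, 0, 0.12, 0, 0.7], [0, 0, 0.072, 0, 0.7], [0, 0, 0.032, 0, 0.7], [0, 0, 0, 0, 0.7], [0, 0, 0, 0, 0.7]]]'; python3 -m creep '[[[0, 0, 0, 0, 0.4], [0, 0, 0, 0, 0.2], [0, 0, 0, 0, 0], [0, 0, 0, 0, 0], [0, 0, 0, 0, 0], [0, 0, 0, 0, 0], [0, 0, 0, 0, 0]]]' 40;  python3 -m creep '[[[0, 0, -0.04, 0, 0], [0, 0, -0.08, 0, 0], [0, 0, -0.12, 0, 0], [0, 0, -0.12, 0, 0], [0, 0, 0, 0, 0], [0, 0, 0, 0, 0]]]'
```

```text
t: 13.9
eef_pos: [0.495, 0.2265, -0.02]
tool_rot: [0.0, 0.08, 0.997, 0.0]
contact_force: [0.1, -0.9, 1.0]
gripper_width: 0.703
grasp_force: 0.0
t: 14.6
eef_pos: [0.4952, 0.2274, -0.0195]
tool_rot: [0.001, 0.079, 0.997, 0.001]
contact_force: [-1.4, -1.4, 6.5]
gripper_width: 0.294
grasp_force: 40.3
t: 15.2
eef_pos: [0.4946, 0.2273, 0.0702]
tool_rot: [0.001, 0.079, 0.997, 0.001]
contact_force: [0.4, -0.1, -0.9]
gripper_width: 0.293
grasp_force: 39.4
```

```bash
python3 -c "
from h import *
plan(.5203,-.2550,.07,-8.4)"
```

```text
turn -0.012 shift [-9.590e-02 -4.734e-01 -2.000e-04] pos [0.4946 0.2273 0.0702] tilt 0.002 t 15.2 w 0.29 g 39.4 F [ 0.4 -0.1 -0.9]
```

Converted, -0.0296 m / 0.25 = -0.1184, -0.006 m / 0.25 = -0.024, -0.012 rad / 2 = -0.006.

```bash
python3 -m creep '[[[0, 0, 0, -0.006, 0], [-0.024, -0.1184, 0, 0, 0], [-0.024, -0.1184, 0, 0, 0], [-0.024, -0.1184, 0, 0, 0], [-0.024, -0.1184, 0, 0, 0], [-0.024, -0.1184, 0, 0, 0], [-0.024, -0.1184, 0, 0, 0], [-0.024, -0.1184, 0, 0, 0], [-0.024, -0.1184, 0, 0, 0], [-0.024, -0.1184, 0, 0, 0], [-0.024, -0.1184, 0, 0, 0], [-0.024, -0.1184, 0, 0, 0], [-0.024, -0.1184, 0, 0, 0], [-0.024, -0.1184, 0, 0, 0], [-0.024, -0.1184, 0, 0, 0], [-0.024, -0.1184, 0, 0, 0], [-0.024, -0.1184, 0, 0, 0], [0, 0, 0, 0, 0], [0, 0, 0, 0, 0]]]' >/dev/null; python3 -c "
from h import *
plan(.5203,-.2550,-.009,-8.4)
im=eyes.read_camera('side')[150:350,200:440]; cv2.imwrite('pics/s4.png',cv2.resize(im,None,fx=3,fy=3))"
```

```text
turn -0.002 shift [-0.0015  0.0009  0.077 ] pos [ 0.5189 -0.2557  0.068 ] tilt 0.003 t 17.1 w 0.29 g 39.5 F [ 0.4 -0.1 -1.5]
```

View pics/s4.png

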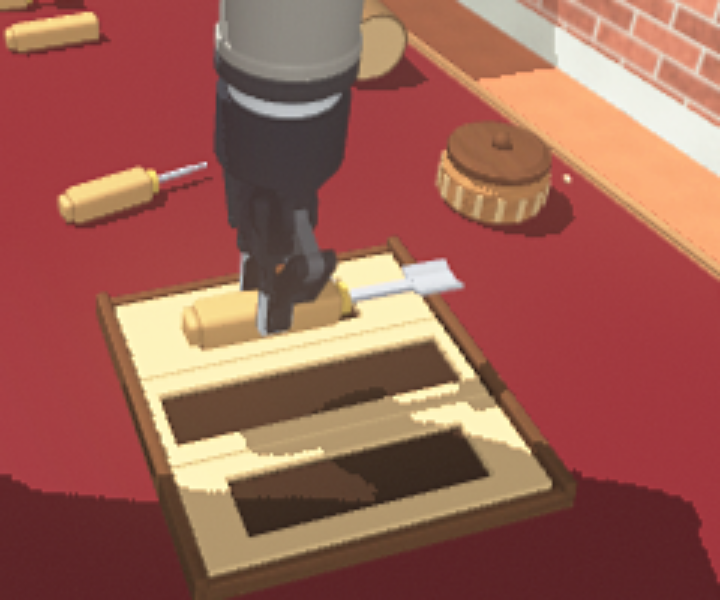

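The long gouge is held level above the caddy, with its blade tip at (460,285) and the middle pocket below at (310,390). Lowering it now.

Converted, 0.02 m / 0.25 = 0.08, 0.01 m / 0.25 = 0.04.

```bash
python3 -m creep '[[[-0.004, 0.0036, 0.08, 0, 0], [0, 0, 0.08, 0, 0], [0, 0, 0.08, 0, 0], [0, 0, 0.04, 0, 0], [0, 0, 0.016, 0, 0], [0, 0, 0, 0, 0], [0, 0, 0, 0, 0]]]'|grep -E "pos|contact_f"; python3 -m creep '[[[0, 0, 0.008, 0, 0], [0, 0, 0, 0, 0], [0, 0, 0, 0, 0]]]'|grep -E "pos|contact_f"
```

```text
eef_pos: [0.5218, -0.2548, -0.004]
contact_force: [0.2, 0.3, -1.4]
eef_pos: [0.5214, -0.2549, -0.0063]
contact_force: [0.6, -0.4, -1.4]
```

Converted, 0.003 m / 0.25 = 0.012, 0.001 m / 0.25 = 0.004.

```bash
python3 -m creep '[[[0.004, 0, 0.012, 0, 0], [0, 0, 0, 0, 0], [0, 0, 0, 0, 0]]]'|grep -E "pos|contact_f"; python3 -m creep '[[[0, 0, 0, 0, 0.32], [0, 0, 0, 0, 0.36], [0, 0, 0, 0, 0.42], [0, 0, 0, 0, 0.5], [0, 0, 0, 0, 0.5], [0, 0, -0.12, 0, 0.6], [0, 0, -0.16, 0, 0.7], [0, 0, -0.16, 0, 0.7], [0, 0, 0, 0, 0.7], [0, 0, 0, 0, 0.7]]]'; python3 -c "
from h import *
plan(.5313,.416,.1,-16.9)"
```

```text
eef_pos: [0.52, -0.2546, -0.0098]
contact_force: [-0.1, -0.7, -0.5]
t: 19.45
eef_pos: [0.5209, -0.2548, 0.1014]
tool_rot: [0.001, 0.073, 0.997, -0.0]
contact_force: [-0.2, -0.1, -1.0]
gripper_width: 0.702
grasp_force: 0.0
turn 0.148 shift [0.1851 0.6449 0.001 ] pos [ 0.5209 -0.2548  0.1014] tilt 0.002 t 19.4 w 0.70 g 0.0 F [-0.2 -0.1 -1. ]
```

Converted, 0.0379 m / 0.25 = 0.1516, 0.0109 m / 0.25 = 0.0436, 0.148 rad / 2 = 0.074.

```bash
python3 -m creep '[[[0, 0, 0, 0.074, 0.7], [0.0436, 0.1516, 0, 0, 0.7], [0.0436, 0.1516, 0, 0, 0.7], [0.0436, 0.1516, 0, 0, 0.7], [0.0436, 0.1516, 0, 0, 0.7], [0.0436, 0.1516, 0, 0, 0.7], [0.0436, 0.1516, 0, 0, 0.7], [0.0436, 0.1516, 0, 0, 0.7], [0.0436, 0.1516, 0, 0, 0.7], [0.0436, 0.1516, 0, 0, 0.7], [0.0436, 0.1516, 0, 0, 0.7], [0.0436, 0.1516, 0, 0, 0.7], [0.0436, 0.1516, 0, 0, 0.7], [0.0436, 0.1516, 0, 0, 0.7], [0.0436, 0.1516, 0, 0, 0.7], [0.0436, 0.1516, 0, 0, 0.7], [0.0436, 0.1516, 0, 0, 0.7], [0.0436, 0.1516, 0, 0, 0.7], [0, 0, 0, 0, 0.7], [0, 0, 0, 0, 0.7]]]' >/dev/null; python3 look.py t4; python3 -c "
from h import *
plan(.5313,.416,-.022,-16.9)
im=cv2.imread('pics/t4.png')[100:270,70:430]; cv2.imwrite('pics/t4c.png',cv2.resize(im,None,fx=2.2,fy=2.2))"
```

```text
handle in caddy [322 150   5  27  71] [ 0.63816608 -0.14776294] [66.86797333  9.90538692] -8.507774353027344
handle in caddy [374 150  40   7 112] [ 0.67082831 -0.32686487] [98.28994751 12.88865185] 83.6522216796875
handle in caddy [356 152  25  87 687] [ 0.560383   -0.25640271] [211.67041016  45.84309387] -8.403968811035156
handle in caddy [322 163  32  77 849] [ 0.54344128 -0.18454784] [189.25923157  76.01099396] 1.3520421981811523
handle in caddy [391 166  19  69 133] [ 0.54882233 -0.34155673] [169.23849487  42.62705231] -1.432952880859375
handle in caddy [407 189   7  51 122] [ 0.51425885 -0.36937894] [125.01744843   9.6913538 ] -8.360458374023438
[ 75 161  43  57 905] [0.56597131 0.42962134] [148.38180542  81.61095428] -16.91632080078125
[135 166  18  42 523] [0.56923541 0.30467184] [106.82336426  33.37282181] -5.41552734375
[254 172  13  58 458] [0.54085687 0.00689001] [145.21827698  28.03777313] 3.4876596927642822
turn 0.000 shift [-0.0015  0.0025  0.1205] pos [0.5294 0.4144 0.0985] tilt 0.003 t 21.5 w 0.70 g 0.0 F [-0.8 -0.7 -0. ]
```

View pics/t4c.png

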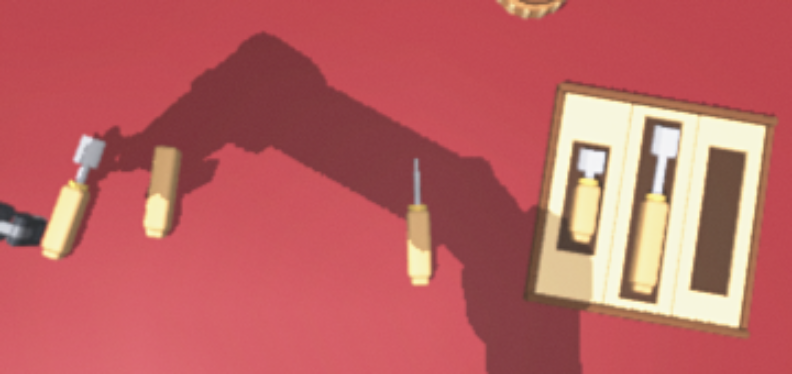

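Both gouges lie inside their pockets (crop (588,195) and (653,210)). The awl and blank are unmoved, and the medium gouge is at (72,200). Next is its grasp.

Converted, 0.03 m / 0.25 = 0.12, 0.018 m / 0.25 = 0.072.

```bash
python3 -m creep '[[[-0.002, 0.0072, 0.12, 0, 0.7], [0, 0, 0.12, 0, 0.7], [0, 0, 0.12, 0, 0.7], [0, 0, 0.072, 0, 0.7], [0, 0, 0.048, 0, 0.7], [0, 0, 0, 0, 0.7], [0, 0, 0, 0, 0.7]]]'; python3 -m creep '[[[0, 0, 0, 0, 0.4], [0, 0, 0, 0, 0.2], [0, 0, 0, 0, 0], [0, 0, 0, 0, 0], [0, 0, 0, 0, 0], [0, 0, 0, 0, 0], [0, 0, 0, 0, 0]]]' 40;  python3 -m creep '[[[0, 0, -0.04, 0, 0], [0, 0, -0.08, 0, 0], [0, 0, -0.12, 0, 0], [0, 0, -0.12, 0, 0], [0, 0, 0, 0, 0], [0, 0, 0, 0, 0]]]'
```

```text
t: 22.2
eef_pos: [0.5319, 0.4174, -0.0188]
tool_rot: [0.0, 0.147, 0.989, 0.0]
contact_force: [-0.3, 0.6, 0.6]
gripper_width: 0.699
grasp_force: 0.0
t: 22.9
eef_pos: [0.532, 0.4181, -0.0182]
tool_rot: [0.001, 0.147, 0.989, 0.001]
contact_force: [-0.7, -0.4, 6.9]
gripper_width: 0.295
grasp_force: 41.4
t: 23.5
eef_pos: [0.5314, 0.4176, 0.0714]
tool_rot: [0.0, 0.147, 0.989, 0.001]
contact_force: [-0.3, -0.7, -1.5]
gripper_width: 0.29
grasp_force: 40.6
```

```bash
python3 -c "
from h import *
plan(.5203,-.3340,.07,-8.4)"
```

```text
turn -0.148 shift [-9.880e-02 -7.451e-01  5.000e-04] pos [0.5314 0.4176 0.0714] tilt 0.002 t 23.5 w 0.29 g 40.6 F [-0.3 -0.7 -1.5]
```

Converted, -0.0414 m / 0.25 = -0.1656, -0.0055 m / 0.25 = -0.022, -0.148 rad / 2 = -0.074.

```bash
python3 -m creep '[[[0, 0, 0, -0.074, 0], [-0.022, -0.1656, 0, 0, 0], [-0.022, -0.1656, 0, 0, 0], [-0.022, -0.1656, 0, 0, 0], [-0.022, -0.1656, 0, 0, 0], [-0.022, -0.1656, 0, 0, 0], [-0.022, -0.1656, 0, 0, 0], [-0.022, -0.1656, 0, 0, 0], [-0.022, -0.1656, 0, 0, 0], [-0.022, -0.1656, 0, 0, 0], [-0.022, -0.1656, 0, 0, 0], [-0.022, -0.1656, 0, 0, 0], [-0.022, -0.1656, 0, 0, 0], [-0.022, -0.1656, 0, 0, 0], [-0.022, -0.1656, 0, 0, 0], [-0.022, -0.1656, 0, 0, 0], [-0.022, -0.1656, 0, 0, 0], [-0.022, -0.1656, 0, 0, 0], [-0.022, -0.1656, 0, 0, 0], [0, 0, 0, 0, 0]]]'; python3 -c "
from h import *
plan(.5203,-.3340,-.008,-8.4)"
```

```text
t: 25.5
eef_pos: [0.5169, -0.3419, 0.0694]
tool_rot: [-0.001, 0.078, 0.997, -0.002]
contact_force: [-0.7, 0.5, -0.9]
gripper_width: 0.294
grasp_force: 40.6
turn -0.009 shift [-0.0024  0.0086  0.0774] pos [ 0.5169 -0.3419  0.0694] tilt 0.004 t 25.5 w 0.29 g 40.6 F [-0.7  0.5 -0.9]
```

```bash
python3 -m creep '[[[0, 0, 0, 0, 0], [0, 0, 0, 0, 0], [0, 0, 0, 0, 0], [0, 0, 0, 0, 0]]]' >/dev/null; python3 -c "
from h import *
plan(.5203,-.3340,-.008,-8.4)
im=eyes.read_camera('side')[150:350,200:440]; cv2.imwrite('pics/s5.png',cv2.resize(im,None,fx=3,fy=3))"
```

```text
turn 0.002 shift [-0.0001 -0.0013  0.0782] pos [ 0.5204 -0.3328  0.0702] tilt 0.001 t 25.9 w 0.29 g 40.6 F [-0.2  0.1 -0.8]
```

View pics/s5.png

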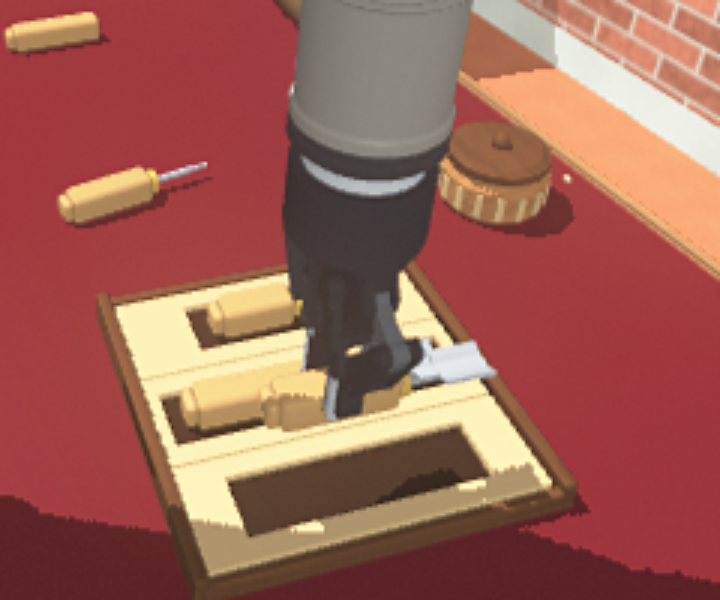

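The medium gouge is level at (340,395), with the empty medium pocket below at (360,480). Lowering and releasing.

The manual's scale: shifts go in shares of 250 mm and turns go in shares of 2 rad. Converting my numbers, 0.02 m / 0.25 = 0.08, 0.01 m / 0.25 = 0.04.

```bash
python3 -m creep '[[[0.002, -0.0052, 0.08, 0, 0], [0, 0, 0.08, 0, 0], [0, 0, 0.08, 0, 0], [0, 0, 0.04, 0, 0], [0, 0, 0.016, 0, 0], [0, 0, 0, 0, 0], [0, 0, 0, 0, 0], [0, 0, 0.012, 0, 0], [0, 0, 0, 0, 0], [0, 0, 0, 0, 0]]]'|grep -E "pos|contact_f"
```

```text
eef_pos: [0.5195, -0.3357, -0.0064]
contact_force: [-0.0, 0.5, -0.8]
```

Converted, 0.002 m / 0.25 = 0.008, 0.001 m / 0.25 = 0.004.

```bash
python3 -m creep '[[[0, 0.004, 0.008, 0, 0], [0, 0, 0, 0, 0], [0, 0, 0, 0, 0]]]'|grep -E "pos|contact_f"; python3 -m creep '[[[0, 0, 0, 0, 0.32], [0, 0, 0, 0, 0.36], [0, 0, 0, 0, 0.42], [0, 0, 0, 0, 0.5], [0, 0, 0, 0, 0.5], [0, 0, -0.12, 0, 0.6], [0, 0, -0.16, 0, 0.7], [0, 0, -0.16, 0, 0.7], [0.08, 0.16, 0, 0, 0.7], [0.08, 0.16, 0, 0, 0.7], [0.08, 0.16, 0, 0, 0.7], [0.08, 0.16, 0, 0, 0.7], [0.08, 0.16, 0, 0, 0.7], [0.08, 0.16, 0, 0, 0.7], [0.08, 0.16, 0, 0, 0.7], [0.04, 0.16, 0, 0, 0.7], [0, 0.16, 0, 0, 0.7], [0, 0.16, 0, 0, 0.7], [0, 0, 0, 0, 0.7], [0, 0, 0, 0, 0.7]]]'; python3 -c "
from h import *
im=eyes.read_camera('top'); cv2.imwrite('pics/t5.png',cv2.resize(im[100:270,70:430],None,fx=2.2,fy=2.2))"
```

```text
eef_pos: [0.5195, -0.3345, -0.0087]
contact_force: [0.3, -0.4, -1.2]
t: 29.25
eef_pos: [0.4296, 0.0837, 0.1014]
tool_rot: [0.0, 0.072, 0.997, 0.0]
contact_force: [-0.1, -0.8, 0.4]
gripper_width: 0.698
grasp_force: 0.0
```

View pics/t5.png

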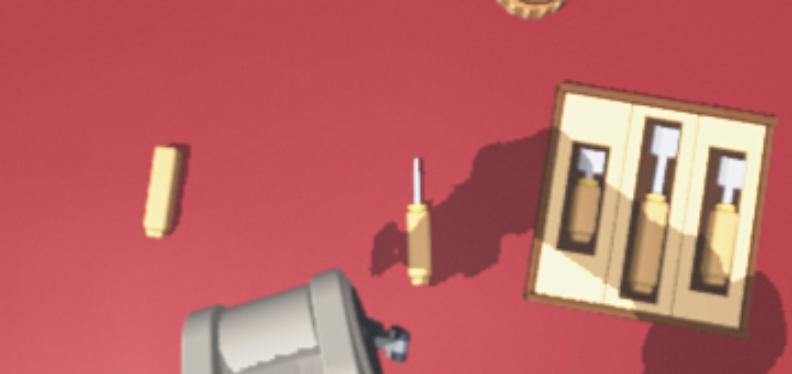

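All three gouges lie in their matching pockets (crop (588,195), (653,210), (723,220)), and the awl and blank are in place.

```bash
python3 -c "
from station import bot
print(bot.hand_in())"
```

```text
the job is handed in; nothing more can be done
None
```

I put the short, medium and long gouges into their matching pockets, left the awl and bare handle where they were, and handed the job in at about 29 s; the hand-in call returned no verdict.

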